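# Roll the tea caddy under the shelf

## Task

Lift the wheeled sugar caddy off the steel tray by its middle carry handle, set it down upright on the glass table a hand's length short of the clear shelf and let go. Then take it by its rear push bar and push it forward so that both front castors trail straight before its nose goes under the shelf, and steer it in on its wheels (rolled, not carried), gently, until its nose rests against the stop bar, centred and square under the shelf; let go and leave the other things on the table where they are.

Things in the scene. Friction and masses are not known exactly. Their poses are not given: they have to be found in the camera images.
- caddy: Wheeled caddy, 0.4 to 0.6 kg, 196 mm long, 109 mm high: wooden deck 160 x 100 mm, top at 42 mm, side rims 52 mm high; white lidded sugar bowl (50 mm wide, top 95 mm high) fixed 50 mm ahead of the origin. Origin at the wheels' underside below the deck's centre; x forward, y left, z up. Two fixed rear wheels, two front castors under the deck; weight under the carry handle. Starts inside the tray.
- carry_grip (a point): Centre of the carry handle, a straight wooden bar along the caddy's x, 50 mm long, 14 mm wide, 18 mm high, on a thin post; 100 mm above the wheels' underside, over the caddy's origin; free on both sides. Axes as the caddy.
- push_bar (a point): Centre of the rear push bar, a straight wooden bar along the caddy's y, 92 mm long, 12 mm thick, 16 mm high; 95 mm above the wheels' underside, 100 mm behind the caddy's origin, on two sloping rods 38 mm either side of its centre; free in front and behind. Axes as the caddy.
- nose (a point): Centre of the front face of the rubber nose bumper, 90 mm ahead of the caddy's origin, 41 mm above the wheels' underside; the bumper is 80 mm wide.
- castor_l (a joint): Swivel angle of the left front castor, rad: 0 = trailing straight (wheel behind its pivot), positive anticlockwise from above, stops at -2.8 and 2.8. Pivot 55 mm ahead of the caddy's origin, 38 mm left; wheel 28 mm across, 14 mm off the pivot. Swings almost freely; comes straight within 60 mm of rolling forward. Starts turned.
- castor_r (a joint): Swivel angle of the right front castor, as castor_l but 38 mm right of the middle; starts anywhere.
- bay: Fixed clear shelf on four posts, 180 mm wide, underside 125 mm, top 131 mm above the table. Origin on the table where the caddy's origin is when parked; x inward (the caddy's way in). Shelf from 35 mm before the origin to 115 mm beyond; 148 mm clear between posts; wooden stop bar 60 mm high, face 90 mm beyond the origin. The parked push bar is 65 mm outside. Too low for a hand on the carry handle.
- tray: Fixed stainless steel tray, 260 x 200 mm, rim 18 mm high, floor 4 mm above the table. Origin under its centre, x along its length.
- glass_a: Clear tea glass, 60 mm across, 90 mm high, on the far side of the table. Origin under its centre. Leave alone.
- glass_b: The same kind of tea glass, on the side near the robot. Leave alone.
- coaster: Flat plastic coaster, 96 mm across, 8 mm thick. Origin under its centre. Leave alone.
- toothpicks: Wooden toothpick holder, 56 mm across, 75 mm high with its button. Origin under its centre. Leave alone.
- remote: Black remote control 45 x 170 x 18 mm, lying flat. Origin under its centre. Leave alone.

How it is judged:
By the outcome, as a careful person would: the job done as asked, in the order asked, and still so for the second after the job is handed in, with the robot touching nothing.
It also fails if it takes over 67 s, if anything falls off the work surface, if the arm or the gripper's body presses on something with over 40 N, if the wrist force passes 120 N, or if a joint passes its speed limit or range.

## Robot

A 6-joint arm with a two-finger parallel gripper is mounted at the origin on the work surface. World frame = base frame: x ahead of the robot, y to its left, z up, the work surface at z = 0. Lengths are in m, angles in degrees, forces in N, time in s.
With the tool pointing down it reaches from about 0.35 to 0.875 m from the base axis. Payload 4.2 kg.
Tool frame: the origin (TCP) lies midway between the tips of the shut fingers; the grasp point (between the pads) lies 19 mm behind it; z points along the fingers, y is the line along which they close (so a half turn about z gives the same grasp; the last joint's range is limited). The gripper opens to 87 mm and grips with 3 to 60 N. Pads are 19 mm wide; open, the fingers measure 117 mm over their backs; the gripper's body (75 mm by 190 mm) begins 51 mm behind the grasp point.
Start: joints at [-53.423, 22.042, 0.453, 0, -68.411, -14.817], TCP at [0.232, -0.58, 0.223] pointing down, gripper open.
Joint ranges: [-179.83, 179.83], [-69.29, 118.12], [-61.27, 80.66], [-181.25, 117.63], [-171.15, -9.14], [-177.46, 177.46]. Speed limits (degrees/s): [159.86, 159.86, 180, 180, 180, 180].

## Interface

Orientations are given as a 3x3 rotation matrix whose columns are the frame's x, y, z axes.
In Python, from station import r, cams gives the robot as it stands.
- The arm moves only by the tool play_rows, never from a script. Its argument "commands" is text: rows parted by semicolons, each of 6 numbers parted by spaces: the shift along the world's x, y, z normalised to -1 to 1, where 1 is 30 mm, then the turn, a rotation vector about the world's x, y, z normalised to -1 to 1, where 1 is 0.15 rad. A call has 1 to 20 rows; each row shifts and turns the commanded pose from where the row before left it; what a row does not reach is not made up. A row lasts 1/10 s, in which the tool goes at most 50 mm and 8.59 degrees, less where a joint would pass 70% of its speed; a pose out of reach is approached as far as the arm can. A call with a number of a shift or a turn outside -1 to 1 is refused whole. A call with a gripper value outside its range is refused whole. "grip" is the finger opening in mm, from 0 to 87, set as the call begins (left out, the last holds). The fingers move at their own pace and stop on an object; the grip force is fixed at half the most. Time passes only in rows, so rows that do not move let the fingers close. It gives the time, the measured TCP pose, the force, the opening and the grip force at its end, in the units of the state.
- r.sense(): the state, without advancing time (a new reading comes with each control period).
- cams.capture(name): name is "side" or "top"; returns (picture, depth): 384x512x3 uint8, blue, green, red; 384x512 float32, m along the optical axis (not along the pixel's ray), 0 where there is no reading.
- cams.camera_info(name): a dict with "mtx" (3x3 intrinsics, pixels), "R" (3x3) and "t" (3): a world point X has camera coordinates R X + t. Camera axes: x right, y down, z forward; pixel columns grow to the right and rows downward; lengths in m; the calibration is good to about 2 mm. A picture is of the moment at which its call begins. camera_info takes no time and is no camera call.
- r.finish_job(): hands the job in; it is judged then, once.
The state is a dict: "time_s": time; "joints": joint angles; "joint_velocities": joint speeds; "effort": joint torques, N m; "tcp_pos": TCP position; "ee_rot": TCP orientation; "wrist_force": force on the tool from outside, world axes, zero at the start; "moment": the same for the moment, N m; "gripper_width": opening from 0.0 (shut) to 1.0 (fully open); "gripper_force": force on a finger pad.
Only numpy, scipy, OpenCV 4.12 (cv2) and the standard library are available. Lean on these libraries where they do the work, as an engineer would, in place of code of your own. Each camera call takes 0.05 s, during which the arm holds its last target. There are 200 camera calls.

## Working session

There is one attempt and no reset: what is moved stays moved. The work goes in short steps, Python scripts to look and compute and a tool call to move; the robot and the scene stay as the last step left them, time stands still between calls to the robot, and variables do not carry over. Pictures are saved under pics/ and viewed, at most 10 in all, crops included, and the job is handed in when it is done.

Besides the shell and the picture viewer there is one more tool, called after ">>>" as name(argument=value, ...) on one line, values as JSON. play_rows: Moves the arm, as the interface text tells. Scaled input: -1 to 1 covers 30 mm each way for a shift and 0.15 rad each way for a turn. Its arguments: {"type":"object","properties":{"commands":{"type":"string"},"grip":{"type":"number"}},"required":["commands"]}

```bash
mkdir -p pics; python3 - <<'E'
from station import r,cams
import cv2,numpy as np
for n in("top","side"):
    p,d=cams.capture(n); cv2.imwrite(f"pics/{n}0.png",p); np.save(f"pics/{n}0.npy",d)
    i=cams.camera_info(n); print(n,i["mtx"],i["R"],i["t"])
s=r.sense();print(s)
E
```

```text
top [[403.73337151   0.         260.04307898]
 [  0.         403.73337151 191.67954817]
 [  0.           0.           1.        ]] [[-0.00570464 -0.99987347  0.01484921]
 [-0.99855414  0.00490211 -0.05353128]
 [ 0.05345171 -0.01513312 -0.99845576]] [-0.03599774  0.57309463  1.19213183]
side [[412.88576476   0.         252.20160136]
 [  0.         412.88576476 189.29611925]
 [  0.           0.           1.        ]] [[-0.87221169 -0.48860507  0.0226242 ]
 [-0.34135557  0.57492445 -0.74359818]
 [ 0.35031863 -0.65629792 -0.66824389]] [0.47073238 0.28845663 1.13257914]
{'time_s': 0.1, 'joints': array([-5.34214439e+01,  2.20882844e+01,  3.89721677e-01, -2.35969494e-02,
       -6.84099817e+01, -1.48167020e+01]), 'joint_velocities': array([ 0.02017144, -0.01540185,  0.23038554,  0.04183942,  0.08182577,
        0.08152148]), 'effort': array([ 1.06825468e-03, -3.91689885e+01,  1.87935233e+01,  4.23192501e+00,
        1.34347082e-02, -6.45507430e-05]), 'tcp_pos': array([ 0.23154531, -0.5799778 ,  0.22156754]), 'ee_rot': array([[-9.28789129e-01, -3.70607716e-01, -8.21411768e-04],
       [-3.70608609e-01,  9.28787488e-01,  1.74951172e-03],
       [ 1.14534429e-04,  1.92934974e-03, -9.99998132e-01]]), 'wrist_force': array([ 0.19808532, -0.12272001,  0.42248527]), 'moment': array([-0.01250826, -0.00820055,  0.0562261 ]), 'gripper_force': 0.0, 'gripper_width': 0.9975644245062056}
```

View pics/top0.png

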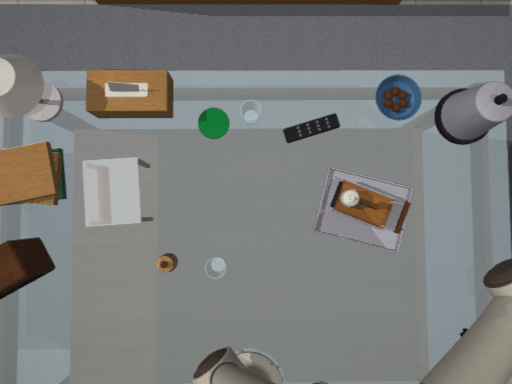

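View pics/side0.png

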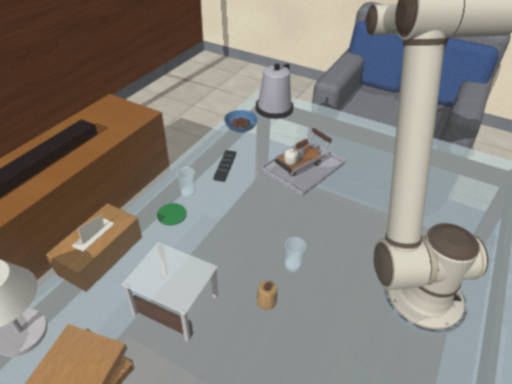

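The top view shows the caddy in the tray at about (365,204), nose (bowl at 349,198) pointing left, with the push bar at about (403,217). The shelf spans about (84–141, 157–226) with its mouth to the right. Glasses are at (250,112) and (216,267), and the toothpicks at (166,263). I'll zoom in on the caddy and the shelf.

```bash
python3 - <<'E'
import cv2,numpy as np
p=cv2.imread("pics/top0.png")
a=cv2.resize(p[140:260,60:180],(400,400),interpolation=cv2.INTER_CUBIC)
b=cv2.resize(p[160:260,310:420][:,:],(400,364),interpolation=cv2.INTER_CUBIC)
b=cv2.copyMakeBorder(b,0,36,0,0,cv2.BORDER_CONSTANT)
s=cv2.imread("pics/side0.png")
cv2.imwrite("pics/crop0.png",np.hstack([a,b]))
E
```

```text
(no output)
```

View pics/crop0.png

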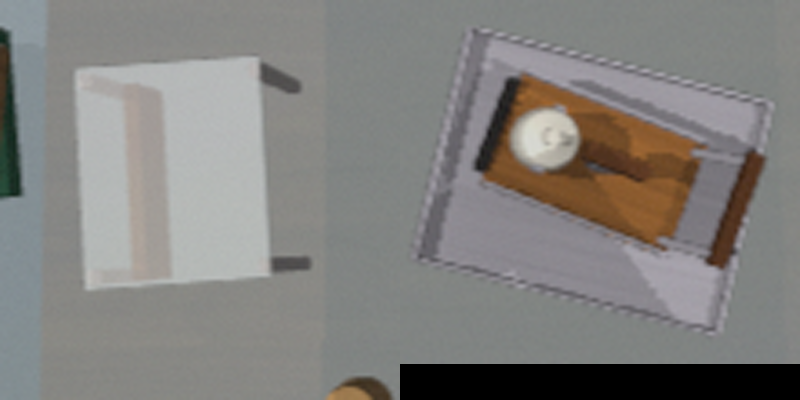

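The crop shows the shelf corners clearly at crop (76,71), (259,57), (271,276) and (86,290), and the dark push bar from (758,155) to (716,265). Next I'll measure them with masks and rays.

```bash
cat > h.py <<'E'
import cv2,numpy as np
from station import r,cams
def ray(n,uv,z):
    i=cams.camera_info(n);R,t,K=i["R"],i["t"],i["mtx"]
    uv=np.atleast_2d(uv).astype(float);d=np.c_[uv,np.ones(len(uv))]@np.linalg.inv(K).T@R
    c=-R.T@t; return c+d*((z-c[2])/d[:,2:])
def cloud(n,d):
    i=cams.camera_info(n);v,u=np.mgrid[:384,:512]
    c=np.dstack([u,v,np.ones_like(u)])@np.linalg.inv(i["mtx"]).T*d[...,None]
    return (c-i["t"])@i["R"]
def proj(n,X):
    i=cams.camera_info(n);c=np.atleast_2d(X)@i["R"].T+i["t"];q=c@i["mtx"].T;return q[:,:2]/q[:,2:]
def rect(m):
    c=max(cv2.findContours(m.astype(np.uint8),0,2)[0],key=cv2.contourArea);return cv2.boxPoints(cv2.minAreaRect(c))
E
python3 - <<'E'
from h import *
np.set_printoptions(precision=4,suppress=True)
p=cv2.imread("pics/top0.png");d=np.load("pics/top0.npy");W=cloud("top",d)
hsv=cv2.cvtColor(p,cv2.COLOR_BGR2HSV);H,S,V=cv2.split(hsv)
def roi(u0,u1,v0,v1):
    m=np.zeros((384,512),bool);m[v0:v1,u0:u1]=1;return m
c=ray("top",np.array([[76,71],[259,57],[271,276],[86,290]])/3.3333+[60,140]-.35,.131);print("shelf by hand",c)
m=roi(75,145,150,232)&(V>170)
q=ray("top",rect(m),.131);print("mask",m.sum(),q)
print("depth z in shelf",np.percentile(W[165:220,90:135,2],[5,50,95]))
Z=W[...,2]; mt=roi(310,415,165,255)
m=mt&(S>90)&(H<20)
print("brown V",np.percentile(V[m],[5,25,50,75]))
for lo,hi in((.085,.13),):
    k=m&(Z>lo)&(Z<hi);n,l,st,ce=cv2.connectedComponentsWithStats(k.astype(np.uint8))
    for j in range(1,n):
        if st[j,4]>8:
            ys,xs=np.where(l==j);P=W[ys,xs];print(st[j],"ctr",P.mean(0),"zmed",np.median(P[:,2]))
            print(ray("top",cv2.boxPoints(cv2.minAreaRect(np.c_[xs,ys].astype(np.int32))),np.median(P[:,2])))
# nose black bumper
k=mt&(V<60);ys,xs=np.where(k);print("black",len(xs),xs.mean(),ys.mean())
hb=mt&(S<60)&(V>170)&(Z>.07);ys,xs=np.where(hb);print("bowl",len(xs),W[ys,xs].mean(0),ray("top",[[xs.mean(),ys.mean()]],.09))
# others
for nm,uv,z in(("glassA",(250,112),.045),("glassB",(216,267),.045),("tooth",(166,263),.07),("coaster",(214,123),.008),("remote",(311,128),.018)):print(nm,ray("top",[uv],z)[0])
E
```

```text
shelf by hand [[0.6521 0.4415 0.131 ]
 [0.663  0.2942 0.131 ]
 [0.4856 0.2827 0.131 ]
 [0.4753 0.4304 0.131 ]]
mask 3055 [[0.6548 0.4441 0.131 ]
 [0.663  0.2964 0.131 ]
 [0.4844 0.2841 0.131 ]
 [0.4766 0.4305 0.131 ]]
depth z in shelf [0.1277 0.131  0.1345]
brown V [ 74.  97. 118. 135.]
[360 199  20  11 109] ctr [ 0.5326 -0.3393  0.1125] zmed 0.11355959466015246
[[ 0.5357 -0.3113  0.1136]
 [ 0.5499 -0.3173  0.1136]
 [ 0.5298 -0.3665  0.1136]
 [ 0.5156 -0.3605  0.1136]]
[395 202  15  32 152] ctr [ 0.4952 -0.4306  0.1061] zmed 0.10699968653714638
[[ 0.4556 -0.4073  0.107 ]
 [ 0.539  -0.4409  0.107 ]
 [ 0.5344 -0.4531  0.107 ]
 [ 0.451  -0.4194  0.107 ]]
black 95 338.7894736842105 194.6
bowl 173 [ 0.5524 -0.2885  0.0905] [[ 0.5524 -0.2886  0.09  ]]
glassA [ 0.8068 -0.0103  0.045 ]
glassB [0.3543 0.0897 0.045 ]
tooth [0.3699 0.2282 0.07  ]
coaster [0.7826 0.0993 0.008 ]
remote [ 0.7644 -0.1938  0.018 ]
```

>>> play_rows(commands="0.83 0.67 0 0 0 0.45;0.83 0.67 0 0 0 0.45;0.83 0.67 0 0 0 0.45;0.83 0.67 0 0 0 0.45;0.83 0.67 0 0 0 0.45;0.83 0.67 0 0 0 0.45;0.83 0.67 0 0 0 0.45;0.83 0.67 0 0 0 0.45;0.83 0.67 0 0 0 0.45;0.83 0.67 0 0 0 0.45;0.83 0.67 0 0 0 0.45;0.83 0.67 0 0 0 0.45;0 0 0 0 0 0;0 0 0 0 0 0", grip=87)

```text
time_s: 1.5
tcp_pos: [0.5306, -0.3386, 0.2218]
ee_rot: [[-0.371, -0.929, -0.001], [-0.929, 0.371, 0.001], [-0.0, 0.002, -1.0]]
wrist_force: [-0.3, -0.1, 0.3]
gripper_width: 1.003
gripper_force: 0.0
```

>>> play_rows(commands="0.07 0 -0.6 0 0 0;0 0 -0.6 0 0 0;0 0 -0.6 0 0 0;0 0 -0.6 0 0 0;0 0 -0.6 0 0 0;0 0 -0.6 0 0 0;0 0 -0.5 0 0 0;0 0 -0.4 0 0 0;0 0 0 0 0 0;0 0 0 0 0 0")

```text
time_s: 2.5
tcp_pos: [0.5325, -0.3398, 0.0879]
ee_rot: [[-0.372, -0.928, 0.0], [-0.928, 0.372, -0.0], [0.0, -0.0, -1.0]]
wrist_force: [1.0, 0.4, 0.1]
gripper_width: 1.007
gripper_force: 0.0
```

>>> play_rows(commands="0 0 0 0 0 0;0 0 0 0 0 0;0 0 0 0 0 0;0 0 0 0 0 0;0 0 0 0 0 0;0 0 0 0 0 0;0 0 0 0 0 0;0 0 0 0 0 0;0 0 0 0 0 0;0 0 0 0 0 0", grip=0)

```text
time_s: 3.5
tcp_pos: [0.5325, -0.3392, 0.0875]
ee_rot: [[-0.372, -0.928, -0.0], [-0.928, 0.372, 0.0], [0.0, 0.0, -1.0]]
wrist_force: [-1.1, 0.7, 1.8]
gripper_width: 0.173
gripper_force: 1.0
```

>>> play_rows(commands="0 0 0 0 0 0;0 0 0 0 0 0;0 0 0 0 0 0;0 0 0.2 0 0 0;0 0 0.3 0 0 0;0 0 0.3 0 0 0;0 0 0.3 0 0 0;0 0 0 0 0 0")

```text
time_s: 4.3
tcp_pos: [0.5338, -0.3397, 0.1227]
ee_rot: [[-0.372, -0.928, 0.004], [-0.928, 0.372, -0.002], [0.0, -0.004, -1.0]]
wrist_force: [0.3, -0.0, -5.1]
gripper_width: 0.154
gripper_force: 30.0
```

>>> play_rows(commands="0 0 0.5 0 0 0;0 0 0.5 0 0 0;0.11 0.39 0 0 0 0.17;0.11 0.7 0 0 0 0.17;0.11 0.7 0 0 0 0.17;0.11 0.7 0 0 0 0.17;0.11 0.7 0 0 0 0.17;0.11 0.7 0 0 0 0.17;0.11 0.7 0 0 0 0.17;0.11 0.7 0 0 0 0.17;0.11 0.7 0 0 0 0.17;0.11 0.7 0 0 0 0.17;0.11 0.7 0 0 0 0.17;0.11 0.7 0 0 0 0.17;0.11 0.7 0 0 0 0.17;0.11 0.7 0 0 0 0.17;0.1 0.7 0 0 0 0.16;0.1 0.7 0 0 0 0.16;0.1 0.7 0 0 0 0.16;0.1 0.39 0 0 0 0.14")

```text
time_s: 6.3
tcp_pos: [0.5902, 0.0222, 0.1498]
ee_rot: [[0.072, -0.997, -0.001], [-0.997, -0.072, 0.0], [-0.0, 0.001, -1.0]]
wrist_force: [0.6, 1.2, -3.5]
gripper_width: 0.157
gripper_force: 30.0
```

>>> play_rows(commands="0 0 0 0 0 0;0 0 0 0 0 0;0 0 -0.4 0 0 0;0 0 -0.4 0 0 0;0 0 -0.3 0 0 0;0 0 -0.2 0 0 0;0 0 0 0 0 0")

```text
time_s: 7.0
tcp_pos: [0.5899, 0.0197, 0.1099]
ee_rot: [[0.068, -0.998, -0.003], [-0.998, -0.068, -0.001], [0.001, 0.003, -1.0]]
wrist_force: [-0.4, -0.1, -3.1]
gripper_width: 0.158
gripper_force: 30.0
```

```bash
python3 - <<'E'
from h import *
s=r.sense();print(s["tcp_pos"],s["ee_rot"],s["wrist_force"],s["joints"])
for n in("top","side"):
    p,d=cams.capture(n); cv2.imwrite(f"pics/{n}1.png",p); np.save(f"pics/{n}1.npy",d)
    u,v=proj(n,s["tcp_pos"])[0].astype(int);print(n,u,v)
    c=cv2.resize(p[max(v-60,0):v+60,u-60:u+60],(400,400),interpolation=cv2.INTER_CUBIC)
    a=c if n=="top" else np.hstack([a,c])
cv2.imwrite("pics/crop1.png",a)
E
```

```text
[0.58994368 0.01966701 0.1099403 ] [[ 6.83472041e-02 -9.97657133e-01 -2.98422331e-03]
 [-9.97661448e-01 -6.83452629e-02 -7.47811455e-04]
 [ 5.42101905e-04  3.02835537e-03 -9.99995268e-01]] [-0.43563449 -0.10974284 -3.08078465] [ 1.76107822e+01  2.46166607e+01 -1.30465764e+01 -1.37273787e-02
 -5.25126972e+01 -1.36833960e+01]
top 239 183
side 235 194
```

View pics/crop1.png

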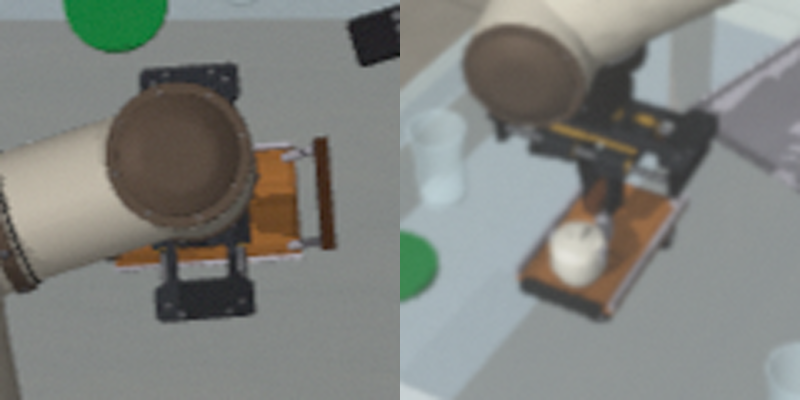

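The caddy hangs level, held by the handle, with its nose toward the shelf. I'll lower it now.

>>> play_rows(commands="0 0 -0.2 0 0 0;0 0 -0.2 0 0 0;0 0 -0.15 0 0 0;0 0 -0.1 0 0 0;0 0 -0.08 0 0 0;0 0 -0.05 0 0 0;0 0 0 0 0 0;0 0 0 0 0 0")

```text
time_s: 7.9
tcp_pos: [0.591, 0.0202, 0.0883]
ee_rot: [[0.069, -0.998, 0.0], [-0.998, -0.069, -0.0], [0.0, -0.0, -1.0]]
wrist_force: [0.1, -0.1, -5.4]
gripper_width: 0.154
gripper_force: 30.0
```

>>> play_rows(commands="0 0 -0.08 0 0 0;0 0 -0.06 0 0 0;0 0 -0.03 0 0 0;0 0 0 0 0 0;0 0 0 0 0 0")

```text
time_s: 8.4
tcp_pos: [0.5911, 0.0202, 0.0835]
ee_rot: [[0.069, -0.998, 0.001], [-0.998, -0.069, 0.0], [0.0, -0.001, -1.0]]
wrist_force: [-0.7, 0.0, -0.7]
gripper_width: 0.157
gripper_force: 30.0
```

>>> play_rows(commands="0 0 0 0 0 0;0 0 0 0 0 0;0 0 0 0 0 0;0 0 0 0 0 0;0 0 0 0 0 0;0 0 0.3 0 0 0;0 0 0.6 0 0 0;0 0 1 0 0 0;0 0 1 0 0 0;0 0 1 0 0 0;0 -0.8 0 0 0 0.8;0 -0.8 0 0 0 0.8;0 -0.8 0 0 0 0.8;0 -0.8 0 0 0 0.8;0 -0.8 0 0 0 0.8;0 -0.8 0 0 0 0.8;0 -0.8 0 0 0 0.8;0 -0.8 0 0 0 0.8;0 0 0 0 0 0", grip=60)

```text
time_s: 10.3
tcp_pos: [0.5906, -0.1742, 0.2006]
ee_rot: [[0.856, -0.517, 0.001], [-0.517, -0.856, -0.001], [0.001, 0.0, -1.0]]
wrist_force: [-0.1, -0.1, 0.9]
gripper_width: 0.69
gripper_force: 0.0
```

```bash
cat > loc.py <<'E'
import sys
from h import *
np.set_printoptions(precision=4,suppress=True)
k0=sys.argv[1]
s=r.sense();print(s["tcp_pos"],s["joints"],s["wrist_force"])
p,d=cams.capture("top");ps,ds=cams.capture("side")
cv2.imwrite(f"pics/top{k0}.png",p);cv2.imwrite(f"pics/side{k0}.png",ps)
W=cloud("top",d);hsv=cv2.cvtColor(p,cv2.COLOR_BGR2HSV);H,S,V=cv2.split(hsv);Z=W[...,2]
g=(W[...,0]>.5)&(W[...,0]<.68)&(W[...,1]>-.2)&(W[...,1]<.35)
m=g&(S>90)&(H<20)&(Z>.085)&(Z<.13)
n,l,st,ce=cv2.connectedComponentsWithStats(m.astype(np.uint8))
for j in range(1,n):
    if st[j,4]>20:
        ys,xs=np.where(l==j);z=np.median(Z[l==j]);b=ray("top",cv2.boxPoints(cv2.minAreaRect(np.c_[xs,ys].astype(np.int32))),z)
        e=[b[1]-b[0],b[2]-b[1]];e=max(e,key=np.linalg.norm)
        print("bar z",z,st[j],"ctr",b.mean(0),"len",np.linalg.norm(e),"dir deg",np.degrees(np.arctan2(e[1],e[0]))%180)
m=g&(S<60)&(V>160)&(Z>.06);ys,xs=np.where(m)
if len(xs):print("bowl",len(xs),ray("top",[[xs.mean(),ys.mean()]],.086))
P=ray("top",[[0,0]],0)
def crop(n,im,X,h=50):
    u,v=proj(n,X)[0].astype(int);u=max(u,h);return cv2.resize(im[max(v-h,0):v+h,u-h:u+h],(400,400),interpolation=cv2.INTER_CUBIC)
X=[float(a) for a in sys.argv[2:5]]
cv2.imwrite(f"pics/crop{k0}.png",np.hstack([crop("top",p,X),crop("side",ps,X)]))
E
python3 loc.py 2 0.59 0.03 0.04
```

```text
[ 0.5906 -0.1742  0.2006] [ -1.3773  22.0138  -2.8462   0.0317 -65.1097  60.2034] [-0.0582 -0.0905  0.9393]
bar z 0.10379594457525446 [275 190   3   8  22] ctr [ 0.5629 -0.0819  0.1038] len 0.019439695029503056 dir deg 179.54418234707904
bowl 5032 [[0.6092 0.0677 0.086 ]]
```

View pics/crop2.png

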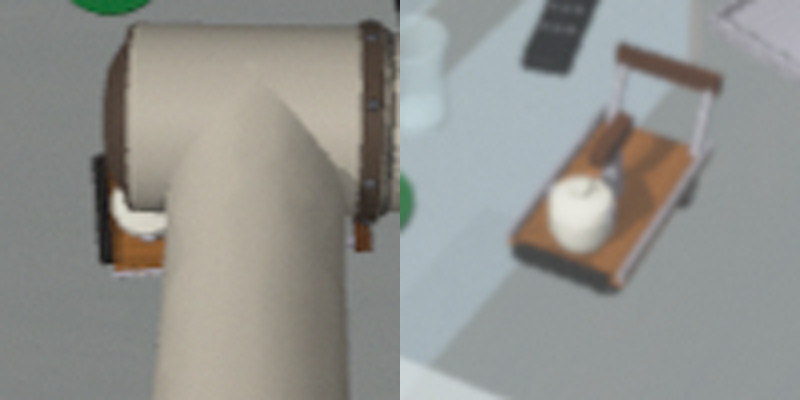

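The side view shows the caddy upright and free on the table, with nothing disturbed. I'll go to the push bar with the tool turned.

>>> play_rows(commands="0.05 0.4 0 0 0 0.51;0.05 0.4 0 0 0 0.51;0.05 0.4 0 0 0 0.51;0.05 0.4 0 0 0 0.51;0.05 0.4 0 0 0 0.51;0 0.4 0 0 0 0.51;0 0.4 0 0 0 0.51;0 0.35 0 0 0 0.51;0 0 0 0 0 0;0 0 -0.7 0 0 0;0 0 -0.7 0 0 0;0 0 -0.7 0 0 0;0 0 -0.6 0 0 0;0 0 0 0 0 0;0 0 0 0 0 0")

```text
time_s: 11.9
tcp_pos: [0.5987, -0.0773, 0.1195]
ee_rot: [[0.998, 0.069, 0.0], [0.069, -0.998, -0.0], [0.0, 0.0, -1.0]]
wrist_force: [-0.1, 0.0, 0.6]
gripper_width: 0.691
gripper_force: 0.0
```

>>> play_rows(commands="-0.02 -0.08 -0.4 0 0 0;0 0 -0.4 0 0 0;0 0 -0.35 0 0 0;0 0 -0.23 0 0 0;0 0 0 0 0 0;0 0 0 0 0 0")

```text
time_s: 12.5
tcp_pos: [0.5979, -0.0798, 0.0775]
ee_rot: [[0.998, 0.07, -0.0], [0.07, -0.998, -0.0], [-0.0, 0.0, -1.0]]
wrist_force: [-0.1, -0.1, 0.3]
gripper_width: 0.688
gripper_force: 0.0
```

>>> play_rows(commands="0 0 0 0 0 0;0 0 0 0 0 0;0 0 0 0 0 0;0 0 0 0 0 0;0 0 0 0 0 0;0 0 0 0 0 0;0 0 0 0 0 0;0 0 0 0 0 0;0 0 0 0 0 0;0 0 0 0 0 0;0 0 0 0 0 0", grip=0)

```text
time_s: 13.6
tcp_pos: [0.5978, -0.0797, 0.0777]
ee_rot: [[0.998, 0.07, 0.0], [0.07, -0.998, -0.0], [0.0, 0.0, -1.0]]
wrist_force: [0.9, -0.2, -0.0]
gripper_width: 0.136
gripper_force: 30.0
```

```bash
python3 loc.py 3 0.59 0.0 0.06
```

```text
[ 0.5978 -0.0797  0.0777] [  7.7683  27.7374 -13.2163   0.0013 -49.0401  86.252 ] [ 0.9025 -0.167  -0.0247]
bowl 3534 [[0.5927 0.1827 0.086 ]]
```

View pics/crop3.png

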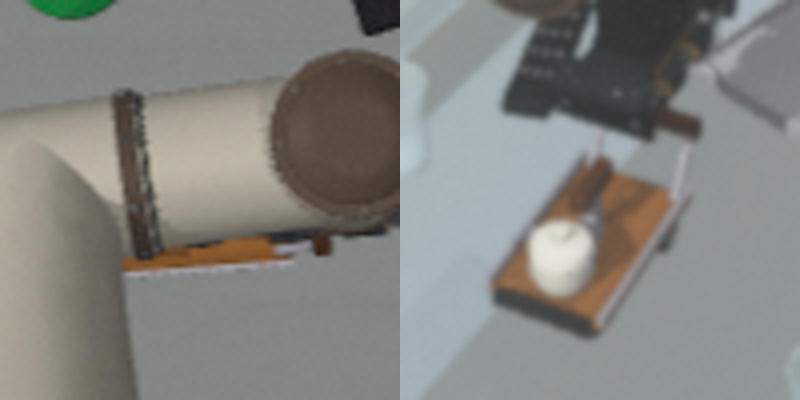

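The gripper holds the push bar centrally. Before pushing, I'll refine the bay pose from both of the first views.

```bash
python3 - <<'E'
from h import *
for n in("top","side"):
    d=np.load(f"pics/{n}0.npy");W=cloud(n,d)
    m=(abs(W[...,2]-.131)<.012)&(W[...,0]>.44)&(W[...,0]<.7)&(W[...,1]>.25)&(W[...,1]<.48)
    m=cv2.morphologyEx(m.astype(np.uint8),cv2.MORPH_OPEN,np.ones((3,3)))
    c=max(cv2.findContours(m,0,1)[0],key=cv2.contourArea)[:,0]
    X=ray(n,c,.131)[:,:2].astype(np.float32)
    # straight-line fit of each of the four sides in a frame turned to ~93.6 deg
    th=np.radians(93.6);R=np.array([[np.cos(th),np.sin(th)],[-np.sin(th),np.cos(th)]])
    q=X@R.T;lo,hi=np.percentile(q,1,0),np.percentile(q,99,0);out={}
    for a in(0,1):
        for nm,e in(("lo",lo),("hi",hi)):
            b=1-a;s=(abs(q[:,a]-e[a])<.012)&(q[:,b]>lo[b]+.02)&(q[:,b]<hi[b]-.02)
            f=np.polyfit(q[s,b],q[s,a],1);out[a,nm]=np.polyval(f,(lo[b]+hi[b])/2);print(n,"xy"[a],nm,round(out[a,nm],4),"slope deg",round(np.degrees(f[0]),2),s.sum())
    cen=np.array([(out[a,"lo"]+out[a,"hi"])/2 for a in(0,1)])
    print(n,"size",[out[a,"hi"]-out[a,"lo"] for a in(0,1)],"origin",(cen-[.04,0])@R)
E
```

```text
top x lo 0.2517 slope deg -0.42 59
top x hi 0.3986 slope deg -0.1 51
top y lo -0.6801 slope deg 0.42 42
top y hi -0.5031 slope deg -0.12 42
top size [np.float64(0.14682296847800685), np.float64(0.17699943967520015)] origin [0.57255823 0.32172929]
side x lo 0.2564 slope deg 0.38 48
side x hi 0.4043 slope deg 0.11 51
side y lo -0.6759 slope deg 0.04 34
side y hi -0.4984 slope deg -0.62 38
side size [np.float64(0.1478890119909539), np.float64(0.1775592871049952)] origin [0.56775382 0.32661025]
```

```bash
python3 - <<'E'
from h import *
def chk(n,im,X,h=14):
    p=cv2.imread(im);H,S,V=cv2.split(cv2.cvtColor(p,cv2.COLOR_BGR2HSV))
    u,v=proj(n,X)[0];m=np.zeros(H.shape,np.uint8)
    y0,x0=int(v)-h,int(u)-h
    m[y0:y0+2*h+1,x0:x0+2*h+1]=1
    m&=((S>90)&(H<20)&(V<110)).astype(np.uint8)
    k,l,st,ce=cv2.connectedComponentsWithStats(m);j=1+np.argmax(st[1:,4])
    print(n,im,"pred",(u,v),"seen",ce[j],st[j]); print("  err mm",(ray(n,[ce[j]],X[2])-X)[0,:2]*1e3)
a=np.radians(68.15);c=np.array([.5325,-.3392]);b=c-.1*np.array([np.cos(a),np.sin(a)])
chk("top","pics/top0.png",[*b,.099],18)
chk("side","pics/side0.png",[*b,.099],16)
chk("side","pics/side2.png",[.598,-.0796,.095],18)
E
```

```text
top pics/top0.png pred (np.float64(401.4948483376209), np.float64(217.1701294719635)) seen [401.94078947 217.24342105] [395 202  15  32 152]
  err mm [-0.21135191 -1.24564995]
side pics/side0.png pred (np.float64(320.51624071043875), np.float64(134.38684542483261)) seen [320.25 134.  ] [319 133   3   3   4]
  err mm [ 1.80814962 -1.83764806]
side pics/side2.png pred (np.float64(249.15871295397847), np.float64(179.34344252998184)) seen [238. 193.] [238 193   1   1   1]
  err mm [-2.38433669 74.37329199]
```

```bash
python3 - <<'E'
from h import *
p=cv2.imread("pics/side2.png").astype(int)
d=p[...,2]-p[...,0]
for X,im in(([.598,-.0796,.095],"2"),([.4953,-.432,.099],"0")):
    p=cv2.imread(f"pics/side{im}.png").astype(int);d=p[...,2]-p[...,0]
    u,v=proj("side",X)[0];m=np.zeros(d.shape,np.uint8);h=16
    m[int(v)-h:int(v)+9,int(u)-h:int(u)+h]=1;m&=(d>10).astype(np.uint8)
    k,l,st,ce=cv2.connectedComponentsWithStats(m)
    for j in range(1,k):
        if st[j,4]>15: print(im,(u,v),ce[j],st[j],(ray("side",[ce[j]],X[2])-X)[0,:2]*1e3)
E
```

```text
2 (np.float64(249.15871295397847), np.float64(179.34344252998184)) [250.41791045 180.12686567] [237 175  26  11 134] [-5.39290842  1.29600025]
0 (np.float64(320.510092439678), np.float64(134.38755681473842)) [320.89473684 134.61052632] [312 128  19  14  95] [-1.77518656  0.61291942]
```

>>> play_rows(commands="-0.01 0.1 0 0 0 0;-0.01 0.15 0 0 0 0;-0.01 0.2 0 0 0 0;-0.01 0.2 0 0 0 0;-0.01 0.2 0 0 0 0;-0.01 0.2 0 0 0 0;-0.01 0.2 0 0 0 -0.01;-0.01 0.2 0 0 0 -0.01;-0.01 0.2 0 0 0 -0.01;-0.01 0.2 0 0 0 -0.01;-0.015 0.2 0 0 0 0;-0.015 0.2 0 0 0 0;-0.015 0.2 0 0 0 0;-0.015 0.2 0 0 0 0;-0.015 0.2 0 0 0 0;-0.015 0.2 0 0 0 0;-0.015 0.2 0 0 0 0;-0.015 0.2 0 0 0 0;-0.01 0.15 0 0 0 0;-0.01 0.1 0 0 0 0")

```text
time_s: 15.7
tcp_pos: [0.5906, 0.0318, 0.0776]
ee_rot: [[0.998, 0.064, 0.0], [0.064, -0.998, 0.0], [0.0, -0.0, -1.0]]
wrist_force: [-1.0, -0.4, 1.2]
gripper_width: 0.134
gripper_force: 30.0
```

```bash
python3 loc.py 4 0.587 0.13 0.04
```

```text
[0.5906 0.0318 0.0776] [ 18.759   26.7908 -14.94    -0.0013 -48.2495  74.9374] [-1.0182 -0.3574  1.2488]
bowl 2729 [[0.5834 0.2593 0.086 ]]
```

View pics/crop4.png

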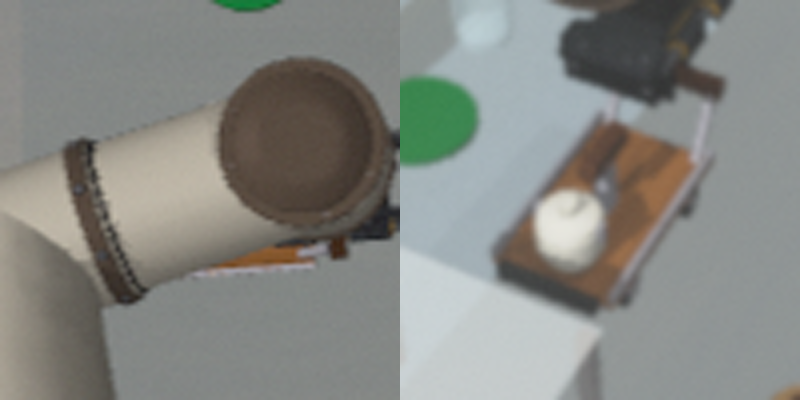

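The view shows the caddy rolling with its wheels on the table, now about 65 mm short of the shelf and lined up. I'll continue.

>>> play_rows(commands="-0.01 0.15 0 0 0 0;-0.015 0.2 0 0 0 0;-0.015 0.25 0 0 0 0;-0.015 0.25 0 0 0 0;-0.015 0.25 0 0 0 0;-0.015 0.25 0 0 0 0;-0.015 0.25 0 0 0 0;-0.015 0.25 0 0 0 0;-0.015 0.25 0 0 0 0;-0.015 0.25 0 0 0 0;-0.015 0.25 0 0 0 0;-0.015 0.25 0 0 0 0;-0.015 0.25 0 0 0 0;-0.015 0.25 0 0 0 0;-0.015 0.25 0 0 0 0;-0.015 0.25 0 0 0 0;-0.015 0.25 0 0 0 0;-0.015 0.25 0 0 0 0;-0.015 0.2 0 0 0 0;-0.01 0.15 0 0 0 0")

```text
time_s: 17.8
tcp_pos: [0.5818, 0.1729, 0.0776]
ee_rot: [[0.998, 0.064, -0.0], [0.064, -0.998, 0.0], [0.0, -0.0, -1.0]]
wrist_force: [-0.8, 0.2, 1.9]
gripper_width: 0.131
gripper_force: 30.0
```

>>> play_rows(commands="0 0.1 0 0 0 0;0 0.1 0 0 0 0;0 0.1 0 0 0 0;0 0.1 0 0 0 0;0 0.1 0 0 0 0;0 0.1 0 0 0 0;0 0.05 0 0 0 0;0 0 0 0 0 0")

```text
time_s: 18.6
tcp_pos: [0.5818, 0.1922, 0.0776]
ee_rot: [[0.998, 0.064, 0.0], [0.064, -0.998, 0.0], [0.0, -0.0, -1.0]]
wrist_force: [-0.9, -0.5, 1.3]
gripper_width: 0.13
gripper_force: 30.0
```

>>> play_rows(commands="-0.01 0.08 0 0 0 0;-0.01 0.08 0 0 0 0;-0.01 0.08 0 0 0 0;-0.01 0.08 0 0 0 0;-0.01 0.08 0 0 0 0;-0.01 0.08 0 0 0 0;-0.01 0.08 0 0 0 0;-0.01 0.08 0 0 0 0;0 0.05 0 0 0 0;0 0 0 0 0 0")

```text
time_s: 19.6
tcp_pos: [0.5796, 0.2129, 0.0777]
ee_rot: [[0.998, 0.064, 0.001], [0.064, -0.998, 0.0], [0.001, -0.0, -1.0]]
wrist_force: [0.3, 0.5, -0.9]
gripper_width: 0.134
gripper_force: 30.0
```

>>> play_rows(commands="0 0.05 0 0 0 0;0 0.04 0 0 0 0;0 0.04 0 0 0 0;0 0 0 0 0 0")

```text
time_s: 20.0
tcp_pos: [0.5794, 0.2166, 0.0777]
ee_rot: [[0.998, 0.064, 0.0], [0.064, -0.998, 0.0], [0.0, -0.0, -1.0]]
wrist_force: [0.3, 0.1, -0.1]
gripper_width: 0.135
gripper_force: 30.0
```

>>> play_rows(commands="0 0.04 0 0 0 0;0 0.03 0 0 0 0;0 0.03 0 0 0 0;0 0 0 0 0 0")

```text
time_s: 20.4
tcp_pos: [0.5793, 0.2195, 0.0777]
ee_rot: [[0.998, 0.064, -0.0], [0.064, -0.998, 0.0], [-0.0, -0.0, -1.0]]
wrist_force: [-0.3, 0.1, -0.1]
gripper_width: 0.128
gripper_force: 30.0
```

>>> play_rows(commands="0 0.03 0 0 0 0;0 0.03 0 0 0 0;0 0 0 0 0 0;0 0 0 0 0 0")

```text
time_s: 20.8
tcp_pos: [0.5793, 0.2213, 0.0776]
ee_rot: [[0.998, 0.064, -0.0], [0.064, -0.998, 0.0], [-0.0, -0.0, -1.0]]
wrist_force: [-0.4, 0.4, 1.2]
gripper_width: 0.132
gripper_force: 30.0
```

>>> play_rows(commands="0 0.03 0 0 0 0;0 0.03 0 0 0 0;0 0 0 0 0 0;0 0 0 0 0 0")

```text
time_s: 21.2
tcp_pos: [0.5793, 0.223, 0.0776]
ee_rot: [[0.998, 0.064, -0.0], [0.064, -0.998, 0.0], [-0.0, -0.0, -1.0]]
wrist_force: [-0.3, -0.1, 1.5]
gripper_width: 0.131
gripper_force: 30.0
```

>>> play_rows(commands="0 0.03 0 0 0 0;0 0.02 0 0 0 0;0 0 0 0 0 0;0 0 0 0 0 0")

```text
time_s: 21.6
tcp_pos: [0.5792, 0.2241, 0.0776]
ee_rot: [[0.998, 0.064, -0.001], [0.064, -0.998, -0.001], [-0.001, 0.001, -1.0]]
wrist_force: [-1.7, -2.7, 1.9]
gripper_width: 0.141
gripper_force: 30.0
```

>>> play_rows(commands="0 0.02 0 0 0 0;0 0 0 0 0 0;0 0 0 0 0 0")

```text
time_s: 21.9
tcp_pos: [0.5792, 0.2241, 0.0776]
ee_rot: [[0.998, 0.064, -0.001], [0.064, -0.998, -0.001], [-0.001, 0.001, -1.0]]
wrist_force: [-0.3, -4.4, 2.2]
gripper_width: 0.136
gripper_force: 30.0
```

```bash
python3 loc.py 5 0.572 0.3 0.06; python3 -c "
from h import *;s=r.sense();print(s['tcp_pos'],s['wrist_force'],s['moment'])"
```

```text
[0.5792 0.2241 0.0776] [ 36.0795  29.2493 -10.4637   0.0445 -50.381   57.556 ] [-0.2878 -4.3624  2.1676]
bowl 1214 [[0.5536 0.3807 0.086 ]]
[0.57921479 0.22413206 0.07759754] [ 0.33434916 -4.96380383  1.4987821 ] [-1.5921419   0.26872691 -0.00297172]
```

View pics/crop5.png

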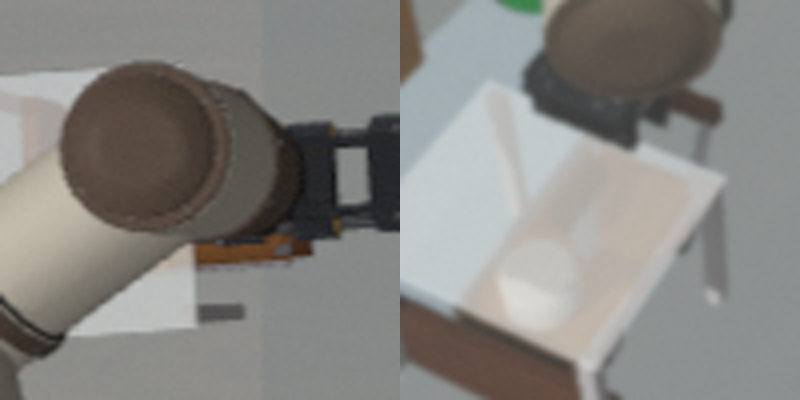

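The nose is against the stop bar (about 4.5 N, no yaw moment), and the caddy sits square under the shelf. I'll release it.

>>> play_rows(commands="0 -0.01 0 0 0 0;0 0 0 0 0 0;0 0 0 0 0 0;0 0 0 0 0 0;0 0 0 0 0 0;0 0 0 0 0 0;0 0 0 0 0 0", grip=36)

```text
time_s: 22.7
tcp_pos: [0.5795, 0.2248, 0.0777]
ee_rot: [[0.998, 0.064, 0.0], [0.064, -0.998, 0.0], [0.0, -0.0, -1.0]]
wrist_force: [-0.0, -0.0, -0.5]
gripper_width: 0.411
gripper_force: 0.0
```

>>> play_rows(commands="0 0 0.2 0 0 0;0 0 0.4 0 0 0;0 0 0.7 0 0 0;0 0 0.7 0 0 0;0 0 0.7 0 0 0;0 0 0.7 0 0 0;0 -0.8 0.3 0 0 0;0 -0.8 0.3 0 0 0;0 -0.8 0 0 0 0;0 -0.8 0 0 0 0;0 -0.8 0 0 0 0;0 -0.8 0 0 0 0;0 -0.8 0 0 0 0;0 -0.8 0 0 0 0;0 -0.8 0 0 0 0;0 -0.8 0 0 0 0;0 -0.8 0 0 0 0;0 -0.8 0 0 0 0;0 -0.8 0 0 0 0;0 0 0 0 0 0")

```text
time_s: 24.7
tcp_pos: [0.5794, -0.0895, 0.1989]
ee_rot: [[0.998, 0.061, 0.001], [0.061, -0.998, -0.0], [0.001, 0.0, -1.0]]
wrist_force: [0.3, 0.4, -0.2]
gripper_width: 0.417
gripper_force: 0.0
```

```bash
python3 loc.py 6 0.572 0.3 0.06
```

```text
[ 0.5794 -0.0895  0.1989] [  7.0515  19.2577  -7.3077   0.0304 -63.3544  86.4319] [ 0.2734  0.4044 -0.16  ]
bowl 4441 [[0.5872 0.1652 0.086 ]]
```

View pics/crop6.png

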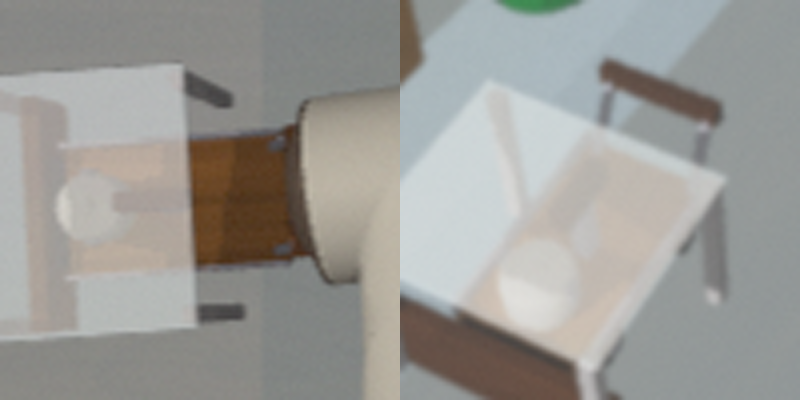

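Released: the caddy stands under the shelf with its nose at the stop bar, but the arm hides part of the top view. I'll move away and measure the centring.

>>> play_rows(commands="0 -0.8 0 0 0 0;0 -0.8 0 0 0 0;0 -0.8 0 0 0 0;0 -0.8 0 0 0 0;0 -0.8 0 0 0 0;0 -0.8 0 0 0 0;0 -0.8 0 0 0 0;0 0 0 0 0 0;0 0 0 0 0 0")

```text
time_s: 25.7
tcp_pos: [0.5796, -0.2546, 0.1978]
ee_rot: [[0.998, 0.064, 0.0], [0.064, -0.998, 0.0], [0.0, -0.0, -1.0]]
wrist_force: [-0.5, 0.8, 0.3]
gripper_width: 0.411
gripper_force: 0.0
```

```bash
python3 loc.py 7 0.572 0.3 0.06; python3 - <<'E'
from h import *
p=cv2.imread("pics/top7.png").astype(int);d=p[...,2]-p[...,0]
n=np.array([.998,.063]);a=np.array([-.063,.998])
o=proj("top",[.572,.3,.06])[0].astype(int)-50;print(o)
# brown deck outside the shelf: columns between shelf edge and the push bar
for u in range(144,150):
    v=np.where(d[160:230,u]>40)[0]+160
    e=ray("top",[[u,v.min()-.5],[u,v.max()+.5]],.047)[:,:2];print(u,v.min(),v.max(),e.mean(0),"lateral",e.mean(0)@n,"width",np.linalg.norm(e[0]-e[1]))
for b in([.57265,.3225],):print("bay lateral",np.array(b)@n)
# shelf sides, this picture
W=cv2.cvtColor(p.astype(np.uint8),cv2.COLOR_BGR2HSV)[...,2]
E
```

```text
[ 0.5796 -0.2546  0.1978] [ -9.1015  23.7969  -0.4395  -0.0171 -65.7546 102.7938] [-0.4704  0.7884  0.2886]
bar z 0.10333817425809429 [164 173   6  32 132] ctr [0.5783 0.2223 0.1033] len 0.08662289765861429 dir deg 3.7160869752169106
bowl 4906 [[ 0.6111 -0.0211  0.086 ]]
[ 92 141]
144 176 206 [0.5749354 0.2981546] lateral 0.5925692707541976 width 0.09009258490659715
145 176 206 [0.5749213  0.29526508] lateral 0.5923731532678714 width 0.09009571892593693
146 176 206 [0.57490719 0.29237535] lateral 0.5921770213922096 width 0.09009885472017952
147 176 206 [0.57489308 0.28948541] lateral 0.5919808751256282 width 0.09010199228987034
148 176 206 [0.57487897 0.28659525] lateral 0.5917847144665437 width 0.09010513163555522
149 176 206 [0.57486486 0.28370488] lateral 0.5915885394133713 width 0.09010827275777987
bay lateral 0.5918222
```

```bash
python3 -c "
from station import r;print(r.finish_job())"
```

```text
the job is handed in; nothing more can be done
None
```

I lifted the caddy off the tray, set it down upright, and rolled it in by the push bar until its nose met the stop bar. It measured about 1 mm off centre and square to within about half a degree. I then let go and handed the job in at about 26 s. The castors can't be seen under the deck, but it rolled about 110 mm before a stop short of the shelf, where they needed at most 60 mm to straighten. I moved nothing else on the table.

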